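Hold sprung tweezers at the gap set on a pin gauge

ROBOT

A 7-joint arm with a two-finger parallel gripper is mounted at the origin on the work surface; the furniture and walls round the work are solid. World frame = base frame: x ahead of the robot, y to its left, z up, the work surface at z = 0. Lengths are in m, angles in rad, forces in N, time in s.
With the tool pointing down it reaches from about 0.425 to 0.925 m from the base axis. Payload 6.8 kg.
Tool frame: the origin (TCP) lies at the very end of the fingers, on their centre line; the grasp point (between the pads) lies 19 mm behind it; z points along the fingers, y is the line along which they close (so a half turn about z gives the same grasp; the last joint's range is limited). The gripper opens to 85 mm and grips with 20 to 120 N. Pads are 22 mm wide; open, the fingers measure 114 mm over their backs; the gripper's body (76 mm by 85 mm) begins 54 mm behind the grasp point. The pads swing forward as they close: fully open they stand 13 mm farther back than shut.
Start: joints at [1.189, 0.477, 0.022, 1.555, -0.011, 1.109, -0.083], TCP at [0.183, -0.65, 0.231] pointing down, gripper open.
Joint ranges: [-2.96, 2.96], [-0.34, 2.1], [-1.41, 1.46], [0.24, 2.44], [-1.37, 4.51], [0.17, 1.92], [-2.96, 2.96]. Speed limits (rad/s): [2.39, 2.39, 3.14, 3.14, 3.14, 3.14, 3.14].

INTERFACE

Orientations are given as a unit quaternion [w, x, y, z].
In Python, from station import get_obs, read_camera, hand_in gives the robot as it stands.
- The arm moves only by the tool arm_command, never from a script. Its argument "commands" is one flat list of numbers, 7 for each row, row after row: the shift along the tool's x, y, z in m, then the turn, a rotation vector about the tool's x, y, z in degrees, then the opening, from 0 (shut) to 1 (fully open). In form: [tx, ty, tz, rx, ry, rz, fingers, tx, ty, tz, rx, ry, rz, fingers, ...]. A call has 1 to 8 rows; each row is the pose to reach, as a shift and turn from the pose commanded when the call began, along the tool's axes at that moment; what a row does not reach only later rows make up. A row lasts 1/10 s, in which the tool goes at most 50 mm and 8.59 degrees, less where a joint would pass 70% of its speed; a pose out of reach is approached as far as the arm can. A call with a gripper value outside its range is refused whole. The fingers move at their own pace and stop on an object; "force" is the grip in N (left out, the last holds). Time passes only in rows, so rows that repeat a pose let the fingers close. It gives the time, the measured TCP pose, the force, the opening and the grip force at its end, in the units of the state.
- get_obs(): the state, without advancing time (a new reading comes with each control period).
- read_camera(name): name is "scene" or "top"; returns a dict with "img" (480x640x3 uint8, red, green, blue), "camera_matrix" (3x3 intrinsics, pixels), "pose" (4x4, takes a point from camera to world coordinates). Camera axes: x right, y down, z forward; pixel columns grow to the right and rows downward; lengths in m; the calibration is good to about 2 mm. A picture is of the moment at which its call begins. There is no depth.
- hand_in(): hands the job in; it is judged then, once.
The state is a dict: "t": time; "q": joint angles; "joint_vel": joint speeds; "joint_torque": joint torques, N m; "eef_pos": TCP position; "tool_rot": TCP orientation; "contact_force": force on the tool from outside, world axes, zero at the start; "torque": the same for the moment, N m; "gripper_width": opening from 0.0 (shut) to 1.0 (fully open); "grasp_force": force on a finger pad.
Only numpy, scipy, OpenCV 4.12 (cv2) and the standard library are available. Lean on these libraries where they do the work, as an engineer would, in place of code of your own. Each camera call takes 0.05 s, during which the arm holds its last target. There are 200 camera calls.

TASK

Check the sprung tweezers against the gap gauge: grip them across both ribbed grips, lift them off their rest and carry them, tips still well open (over 25 mm apart), to just above the gauge's two pins. There squeeze slowly until each tip stands right over its own pin, no more than a centimetre above it, without touching the gauge or ever letting the tips meet, and hold that gap steady. Finish while still holding the tweezers so, after at least two seconds there, and leave everything else where it stands.

Things in the scene. Friction and masses are not known exactly. Their poses are not given: they have to be found in the camera images.
- tweezers: steel sprung tweezers lying flat on the rest, 162 mm long, 47 g: two blades pivoted at the heel, a grey ribbed plastic grip (46 x 6 x 14 mm high) on each, round tips 3 mm thick; balanced 5 mm behind mid grips. Origin: heel pivot, on the flat underside. This body is the right blade; x from heel to tips along the OPEN tweezers' middle line (turns to -y by half the jaw angle), y to the left blade, z up
- jaw (a joint): closing angle, rad: 0 open (tip points 40 mm apart), 0.23 tips touching (3 mm), 161 mm from pivot to tip. Spring opens it, 6 N m/rad: squeezing the grips takes 3.7 N for a 30 mm gap, 9 N for 16, 11 N for 10. Width over grips about 32 mm open, 0.63 mm less per mm of tip gap closed (22 mm at gap 25, 16 mm at 16); grip faces are parallel at gap 22
- tip_left (a point): point of the left blade's tip, at the tip's mid thickness, 3 mm above the tweezers' underside, 1.5 mm of tip below it
- tip_right (a point): point of the right blade's tip, likewise
- grip_left (a point): middle of the outer face of the left grip, 7 mm above the tweezers' underside, 100 mm from the heel, 60 mm short of the tip
- grip_right (a point): middle of the outer face of the right grip, likewise
- heel (a point): on the pivot axis, 7 mm above the underside
- rest: fixed grey plastic rest, 150 x 60 mm: two crossbars, tops 30 mm above the bench, carry the tweezers (mid grip 37 mm above the bench); free below the grips down to its 6 mm base plate; end lugs stand 8 mm above the bars beside the blades, so lift straight up. Origin on the bench under the middle of the grips; x along the tweezers to the tips
- gauge: fixed gap gauge: grey foot 60 x 80 x 12 mm, column and rail 44 mm high, two upright steel pins 4 mm thick, pointed tops 60 mm above the bench. Origin on the bench under the rail; pins in a row along y at x = 0, right one fixed at y = -8 mm, left one on a stiff carriage, 10 to 22 mm from it, new each time. The tweezers come level, length along its x axis, tips towards +x
- pin_left (a point): top of the pin on the carriage, 60 mm above the bench; axes as the gauge
- pin_right (a point): top of the fixed pin, 60 mm above the bench; axes as the gauge
- beaker: bystander to leave alone: small clear glass beaker, 50 mm wide, 59 mm tall, on the bench, origin under its middle
- dish: bystander to leave alone: round clear petri dish, 67 mm wide, 14 mm tall, on the bench, origin under its middle
- stopper: bystander to leave alone: grey tapered rubber stopper, 28 mm wide, 22 mm tall, on the bench, origin under its middle
- stopper2: bystander to leave alone: smaller grey rubber stopper, 19 mm wide, 22 mm tall, on the bench, origin under its middle
- pen: bystander to leave alone: marker pen lying down, 130 mm long, 13 mm thick (origin under its middle)
Not all that is in view belongs to the job. Leave any red look-alike of the gauge alone.

How it is judged:
On the way, in this order (a step that is already met when the one before it is completed fails the run):
1. the tweezers are lifted clear of the rest in the fingers (contact force between the fingers and tweezers above 0.5 N and contact force between each of rest, gauge and tweezers below 0.1 N and height (world z) of tweezers above 0.04 m), for 0.2 s.
2. the tweezers are at the gauge, tips above the pins and still over 25 mm apart (all of step 1 and value of joint jaw below 0.0935 rad and horizontal distance between each of tip_left, tip_right and pin_left below 0.04 m and horizontal distance between each of tip_left, tip_right and pin_right below 0.04 m and z of tip_left in the frame of pin_right between 0 and 0.06 m and z of tip_right in the frame of pin_right between 0 and 0.06 m), for 0.1 s.
3. squeezed so that each tip stands over its own pin, held steady for two seconds (all of step 1 and ((x of tip_left in the frame of pin_left between -0.005 and 0.005 m and y of tip_left in the frame of pin_left between -0.0025 and 0.0025 m and z of tip_left in the frame of pin_left between 0.001 and 0.015 m and x of tip_right in the frame of pin_right between -0.005 and 0.005 m and y of tip_right in the frame of pin_right between -0.0025 and 0.0025 m and z of tip_right in the frame of pin_right between 0.001 and 0.015 m) or (x of tip_left in the frame of pin_right between -0.005 and 0.005 m and y of tip_left in the frame of pin_right between -0.0025 and 0.0025 m and z of tip_left in the frame of pin_right between 0.001 and 0.015 m and x of tip_right in the frame of pin_left between -0.005 and 0.005 m and y of tip_right in the frame of pin_left between -0.0025 and 0.0025 m and z of tip_right in the frame of pin_left between 0.001 and 0.015 m)) and linear speed of tweezers below 0.02 m/s and velocity of joint jaw between -0.05 and 0.05 rad/s), for 2 s.
At the end, for the whole second after the job is handed in: The fingers hold the tweezers free of rest and gauge, at rest, each tip point over its own pin: within 2.5 mm along the row of pins, 5 mm across it, 1 to 15 mm above the pin's top (all of step 3); the arm keeps its last pose, push and grip.
It fails at once if the tips are squeezed together (value of joint jaw above 0.225 rad).
It fails at once if the gauge is touched (contact force between gauge and anything else above 1 N or distance of pin_left from where it was at the start of the episode above 0.0015 m).
It fails at once if a bystander is disturbed (distance of any of beaker, dish, stopper, stopper2, pen from where it was at the start of the episode above 0.02 m).
It also fails if it takes over 45 s, if anything falls off the work surface, if the arm or the gripper's body presses on something with over 40 N, if the wrist force passes 120 N, or if a joint passes its speed limit or range.

## Working session

There is one attempt and no reset: what is moved stays moved. The work goes in short steps, Python scripts to look and compute and a tool call to move; the robot and the scene stay as the last step left them, time stands still between calls to the robot, and variables do not carry over. Pictures are saved under pics/ and viewed, at most 10 in all, crops included, and the job is handed in when it is done.

Besides the shell and the picture viewer there is one more tool, called as a command line: name --argument value ..., lists and objects as JSON in quotes. arm_command: Moves the arm, as the interface text tells. Its arguments: {"type":"object","properties":{"commands":{"type":"array","items":{"type":"number"}},"force":{"type":"number"}},"required":["commands"]}

```bash
mkdir -p pics; ls
cat > h.py <<'E'
import numpy as np, cv2
from station import get_obs, read_camera, hand_in
def ray(c,u,v,z):
    d=c["pose"][:3,:3]@np.linalg.inv(c["camera_matrix"])@np.array([u,v,1.]); o=c["pose"][:3,3]
    return o+d*(z-o[2])/d[2]
def proj(c,p):
    q=c["pose"][:3,:3].T@(np.array(p)-c["pose"][:3,3]); q=c["camera_matrix"]@q; return q[:2]/q[2]
def save(c,n): cv2.imwrite(f"pics/{n}.png",c["img"][:,:,::-1])
E
python3 - <<'E'
from h import *
np.set_printoptions(precision=3,suppress=True)
for n in("scene","top"):
    c=read_camera(n); save(c,n+"0"); print(n,c["pose"],c["camera_matrix"])
print(get_obs())
E
```

```text
pics
scene [[-0.639 -0.322  0.698 -0.101]
 [-0.769  0.27  -0.579  0.391]
 [-0.002 -0.907 -0.421  0.439]
 [ 0.     0.     0.     1.   ]] [[530.126   0.    313.155]
 [  0.    530.126 241.152]
 [  0.      0.      1.   ]]
top [[-0.027 -0.997  0.071  0.439]
 [-0.999  0.025 -0.02  -0.109]
 [ 0.018 -0.072 -0.997  0.91 ]
 [ 0.     0.     0.     1.   ]] [[461.693   0.    327.885]
 [  0.    461.693 240.103]
 [  0.      0.      1.   ]]
{'t': 0.1, 'q': array([ 1.189,  0.478,  0.022,  1.556, -0.011,  1.109, -0.083]), 'joint_vel': array([-0.   , -0.002,  0.001, -0.004, -0.   , -0.001, -0.   ]), 'joint_torque': array([  0.005, -59.777,   1.614, -28.196,   0.013,   0.005,  -0.   ]), 'eef_pos': array([ 0.182, -0.649,  0.23 ]), 'tool_rot': array([-0.001,  0.991,  0.136, -0.   ]), 'contact_force': array([-0.18 , -0.059,  0.203]), 'torque': array([ 0.001,  0.007, -0.038]), 'grasp_force': 0.0, 'gripper_width': 1.0017684446272044}
```

View pics/top0.png

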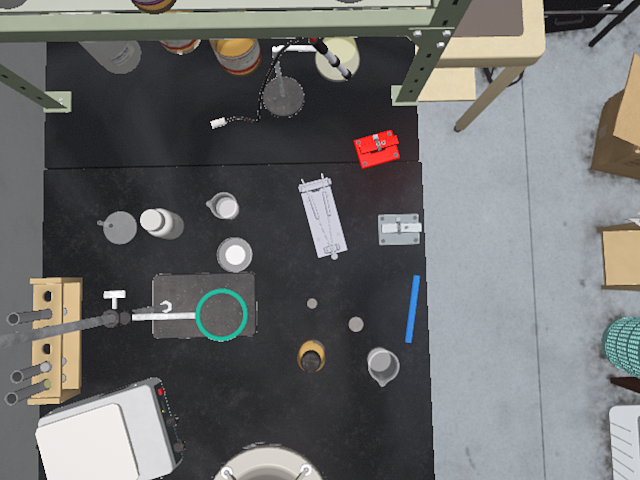

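View pics/scene0.png

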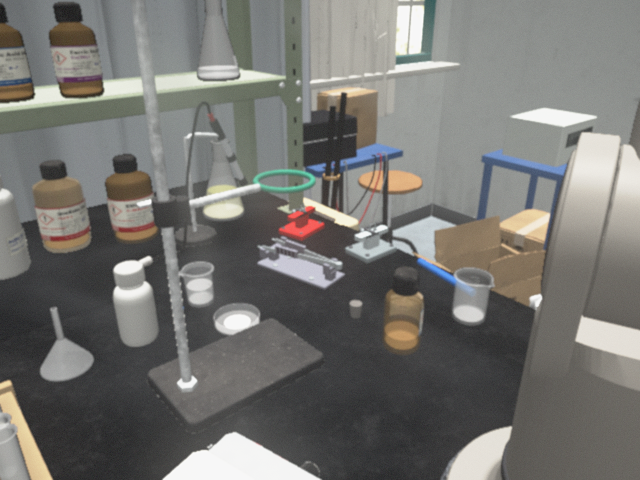

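The top view shows the rest and tweezers at about (322,218), with the heel near (334,256) and the tips near (313,182). The gauge is at (400,229), its red look-alike at (377,149) and the pen at (412,310). Next I'll zoom in on both views.

Run:
```python
from h import *
t=read_camera("top")["img"]; s=read_camera("scene")["img"]
a=cv2.resize(t[165:270,290:430],None,fx=5.7,fy=5.7,interpolation=cv2.INTER_CUBIC)
cv2.imwrite("pics/ztop.png",a[:,:,::-1])
b=cv2.resize(s[215:295,250:400],None,fx=5.3,fy=5.3,interpolation=cv2.INTER_CUBIC)
cv2.imwrite("pics/zsc.png",b[:,:,::-1])
```

```text
(no output)
```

View pics/ztop.png

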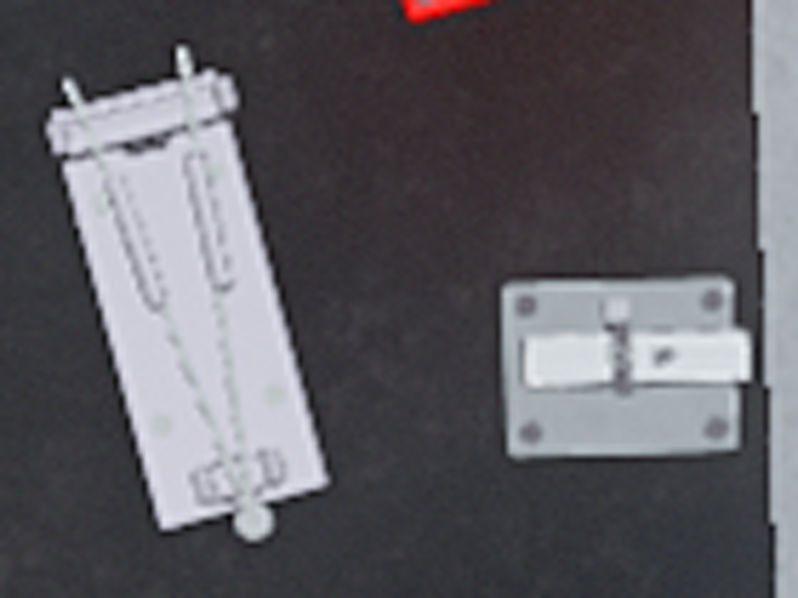

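View pics/zsc.png

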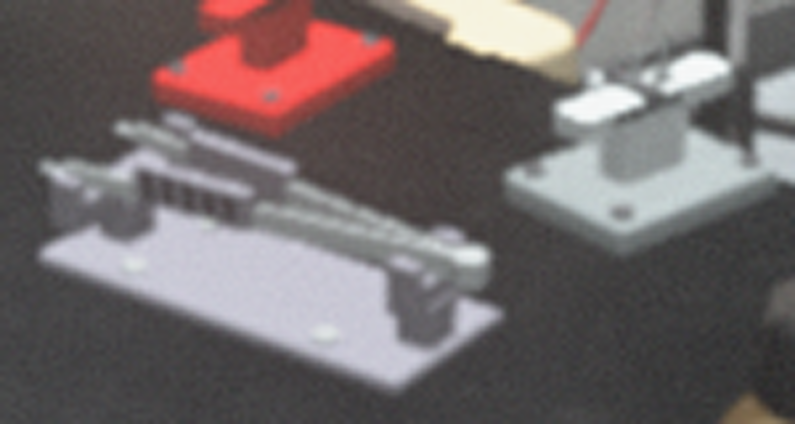

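Zoomed in: the tips are at ztop (68,82) and (183,48), and the heel knob is at (254,520). The gauge carriage is at (621,350), the fixed pin at (665,355), and the rail runs from 525 to 750. Now I'll turn these into positions.

Run:
```python
from h import *
np.set_printoptions(precision=4,suppress=True)
c=read_camera("top"); s=read_camera("scene")
P=lambda x,y,z: ray(c,290+(x+.5)/5.7-.5,165+(y+.5)/5.7-.5,z)
tl,tr,h=P(68,80,.033),P(183,46,.033),P(254,520,.040)
print("tips",tl,tr,"heel",h, "sep",np.linalg.norm(tl-tr))
d=(tl+tr)/2-h; d[2]=0; print("len",np.linalg.norm(d),"yaw",np.degrees(np.arctan2(d[1],d[0])))
u=d/np.linalg.norm(d); print("grip mid", h+u*.1, (tl+tr)/2-u*.06)
gl=(P(112,175,.044)+P(160,308,.044))/2; gr=(P(192,152,.044)+P(226,290,.044))/2; print("grips",gl,gr,(gl+gr)/2)
# rest base plate far corners
print("rest",[P(*p,.006)[:2] for p in((328,482),(163,530),(65,165),(232,122))])
g=[P(*p,.012)[:2] for p in((503,283),(733,278),(740,450),(512,458))]; print("foot",g,np.mean(g,0))
e1=g[1]-g[0]; e2=g[2]-g[3]; print("foot y-axis yaw", [np.degrees(np.arctan2(-e[0],-e[1])) *-1 for e in(e1,e2)])
print("rail ends",P(525,360,.044),P(750,355,.044)); print("pins",P(621,350,.06),P(665,355,.06))
# ring: two-ray intersection
def r(c,u,v):
    d=c["pose"][:3,:3]@np.linalg.inv(c["camera_matrix"])@np.array([u,v,1.]); return c["pose"][:3,3],d/np.linalg.norm(d)
o1,d1=r(c,221.5,314); o2,d2=r(s,284,181)
k=np.linalg.lstsq(np.c_[d1,-d2],o2-o1,rcond=None)[0]; print("ring",o1+k[0]*d1,o2+k[1]*d2)
```

```text
tips [ 0.6209 -0.0795  0.033 ] [ 0.6316 -0.1185  0.033 ] heel [ 0.4708 -0.1378  0.04  ] sep 0.04046915314887878
len 0.16019606747207804 yaw 14.015946529521141
grip mid [ 0.5678 -0.1136  0.04  ] [ 0.568  -0.1135  0.033 ]
grips [ 0.564  -0.1011  0.044 ] [ 0.5702 -0.1255  0.044 ] [ 0.5671 -0.1133  0.044 ]
rest [array([ 0.4845, -0.1648]), array([ 0.4694, -0.1076]), array([ 0.5967, -0.0769]), array([ 0.6104, -0.1351])]
foot [array([ 0.5511, -0.2267]), array([ 0.5509, -0.3061]), array([ 0.4915, -0.3061]), array([ 0.4908, -0.2277])] [ 0.5211 -0.2667]
foot y-axis yaw [np.float64(-0.15073061225457782), np.float64(0.5363826872497548)]
rail ends [ 0.5213 -0.2289  0.044 ] [ 0.5211 -0.3037  0.044 ]
pins [ 0.5222 -0.2581  0.06  ] [ 0.5203 -0.2724  0.06  ]
ring [0.3843 0.0327 0.2384] [0.3846 0.0331 0.2384]
```

```bash
cat >> h.py <<'E'
from scipy.spatial.transform import Rotation as Ro
def shift(p,yaw):
    o=get_obs(); R=Ro.from_quat(np.roll(o["tool_rot"],-1))
    G=Ro.from_euler("z",yaw,degrees=True)*Ro.from_euler("x",180,degrees=True)
    print("t",round(o["t"],2),"pos",np.round(o["eef_pos"],4),"shift",np.round(R.inv().apply(np.array(p)-o["eef_pos"]),4),"turn",np.round(np.degrees((R.inv()*G).as_rotvec()),2),"w",o["gripper_width"],"f",o["grasp_force"])
E
python3 -c "
from h import *
shift([.5678,-.1135,.15],14)"
```

```text
t 0.3 pos [ 0.1824 -0.6497  0.231 ] shift [ 0.5159 -0.412   0.0812] turn [-0.04  0.    1.68] w 0.998789639925437 f 0.0
```

arm_command --commands '[0.03, -0.024, 0, 0, 0, 0, 1, 0.065, -0.052, 0, 0, 0, 0, 1, 0.1, -0.08, 0, 0, 0, 0.5, 1, 0.135, -0.108, 0, 0, 0, 0.8, 1, 0.17, -0.136, 0, 0, 0, 1, 1, 0.205, -0.164, 0, 0, 0, 1.3, 1, 0.24, -0.192, 0, 0, 0, 1.7, 1, 0.275, -0.22, 0, 0, 0, 1.7, 1]'

```text
t: 1.1
eef_pos: [0.3886, -0.3622, 0.2315]
tool_rot: [0.0, 0.993, 0.122, 0.0]
contact_force: [0.6, 0.8, -0.2]
gripper_width: 0.997
grasp_force: 0.0
```

arm_command --commands '[0.035, -0.028, 0, 0, 0, 0, 1, 0.07, -0.056, 0, 0, 0, 0, 1, 0.105, -0.084, 0.01, 0, 0, 0, 1, 0.14, -0.112, 0.03, 0, 0, 0, 1, 0.175, -0.14, 0.05, 0, 0, 0, 1, 0.21, -0.168, 0.07, 0, 0, 0, 1, 0.235, -0.188, 0.081, 0, 0, 0, 1, 0.241, -0.192, 0.081, 0, 0, 0, 1]'

```text
t: 1.9
eef_pos: [0.5764, -0.1139, 0.1485]
tool_rot: [-0.002, 0.992, 0.125, -0.001]
contact_force: [-0.1, 0.3, 0.6]
gripper_width: 0.999
grasp_force: 0.0
```

```bash
python3 -c "
from h import *
shift([.5678,-.1135,.10],14);print(get_obs()['contact_force'],get_obs()['q'])
c=read_camera('top');i=cv2.resize(c['img'][130:290,250:450],None,fx=3.7,fy=3.7,interpolation=cv2.INTER_CUBIC);cv2.imwrite('pics/a.png',i[:,:,::-1])"
```

```text
t 1.9 pos [ 0.5764 -0.1139  0.1485] shift [-0.0082 -0.0023  0.0486] turn [-0.18  0.05  0.36] w 0.9985084102433932 f 0.0
[-0.14560647  0.32877044  0.63094371] [ 0.28220445  0.43904769 -0.24713823  1.83219469  0.1308363   0.88815399
 -1.34546011]
```

View pics/a.png

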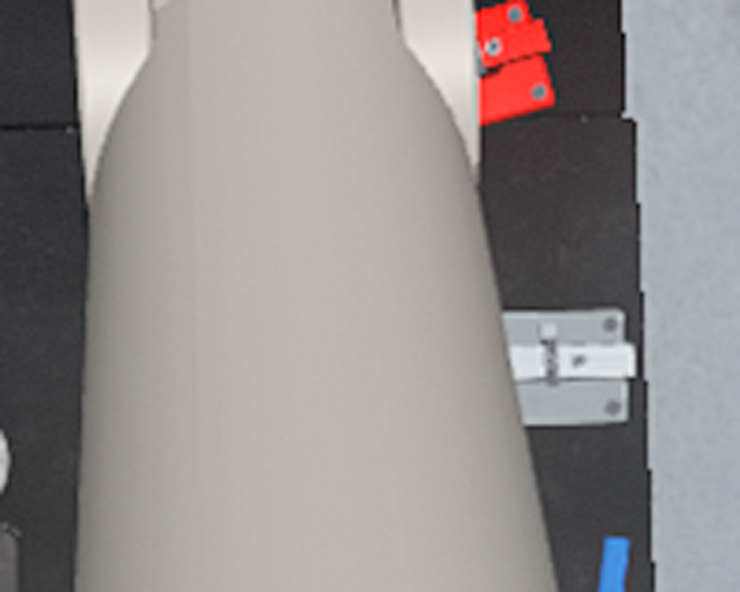

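The arm hides the rest from the top camera. The gauge stays visible, with its carriage near (550,358) and fixed pin at (579,361) in the crop. I'll correct the lateral error and descend above the grips.

arm_command --commands '[-0.004, -0.001, 0.01, 0, 0, 0.3, 1, -0.008, -0.002, 0.03, 0.2, 0, 0.4, 1, -0.008, -0.002, 0.05, 0.2, 0, 0.4, 1, -0.008, -0.002, 0.06, 0.2, 0, 0.4, 1, -0.008, -0.002, 0.06, 0.2, 0, 0.4, 1]'

```text
t: 2.45
eef_pos: [0.5652, -0.1207, 0.0891]
tool_rot: [-0.002, 0.993, 0.117, -0.002]
contact_force: [0.2, 0.5, 0.1]
gripper_width: 1.001
grasp_force: 0.0
```

```bash
python3 -c "
from h import *
shift([.5678,-.1135,.016],14)
c=read_camera('scene');i=cv2.resize(c['img'][150:310,200:420],None,fx=3.6,fy=3.6,interpolation=cv2.INTER_CUBIC);cv2.imwrite('pics/b.png',i[:,:,::-1])"
```

```text
t 2.45 pos [ 0.5652 -0.1207  0.0891] shift [ 0.0044 -0.0061  0.0731] turn [-0.22  0.16 -0.55] w 1.0006940623893097 f 0.0
```

View pics/b.png

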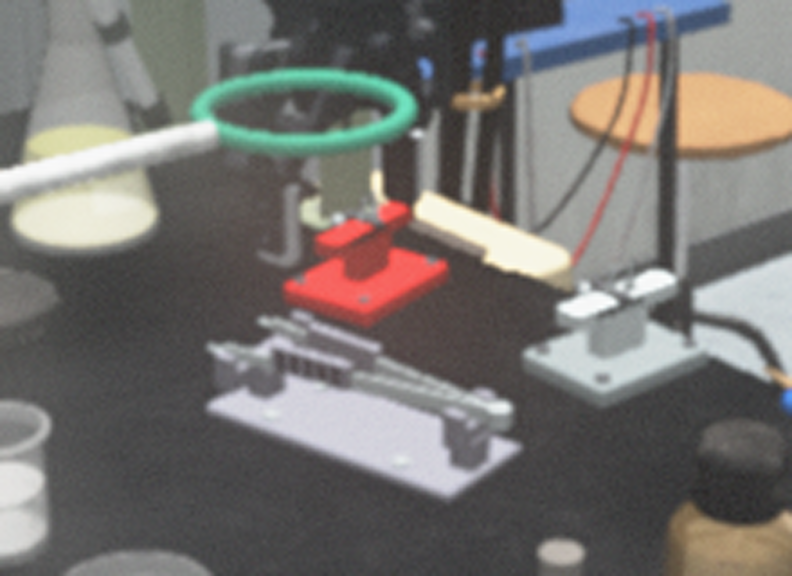

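arm_command --commands '[0, 0, 0, 0, 0, 0, 1, 0, 0, 0, 0, 0, 0, 1, 0, 0, 0, 0, 0, 0, 1]'

```text
t: 2.8
eef_pos: [0.5675, -0.1192, 0.0911]
tool_rot: [-0.002, 0.993, 0.118, 0.0]
contact_force: [-0.4, 0.1, -0.3]
gripper_width: 0.996
grasp_force: 0.0
```

```bash
python3 -c "
from h import *
shift([.5678,-.1135,.016],14)
c=read_camera('scene');o=get_obs();R=Ro.from_quat(np.roll(o['tool_rot'],-1))
for s in(-.05,.05):
  for z in (0.013,-.019): print((proj(c,o['eef_pos']+R.apply([0,s,-z]))-[200,150])*3.6)
shift([.5678,-.1135,.016],14)"
```

```text
t 2.8 pos [ 0.5675 -0.1192  0.0911] shift [ 0.0015 -0.0053  0.0751] turn [-0.16 -0.07 -0.41] w 0.9956058572878697 f 0.0
[266.26211919 255.75616878]
[268.37007327 319.89093112]
[398.53225557 193.11878558]
[398.6167447  253.23034244]
t 2.85 pos [ 0.5674 -0.1192  0.091 ] shift [ 0.0016 -0.0053  0.075 ] turn [-0.17 -0.06 -0.41] w 1.0001441125292496 f 0.0
```

arm_command --commands '[0.001, -0.003, 0.01, 0, 0, -0.4, 1, 0.0015, -0.005, 0.025, 0, 0, -0.4, 1, 0.0015, -0.005, 0.04, 0, 0, -0.4, 1, 0.0015, -0.005, 0.055, 0, 0, -0.4, 1, 0.0015, -0.005, 0.067, 0, 0, -0.4, 1, 0.0015, -0.005, 0.074, 0, 0, -0.4, 1, 0.0015, -0.005, 0.074, 0, 0, -0.4, 1, 0.0015, -0.005, 0.074, 0, 0, -0.4, 1]' --force 20

```text
t: 3.65
eef_pos: [0.5675, -0.1138, 0.0164]
tool_rot: [-0.002, 0.993, 0.122, -0.0]
contact_force: [1.0, 0.7, 0.7]
gripper_width: 0.998
grasp_force: 0.0
```

```bash
python3 -c "
from h import *
shift([.5678,-.1135,.016],14)"
```

```text
t 3.65 pos [ 0.5675 -0.1138  0.0164] shift [ 0.0004 -0.0002  0.0004] turn [-0.19 -0.01 -0.02] w 0.997687133406331 f 0.0
```

arm_command --commands '[0, 0, 0, 0, 0, 0, 0.7, 0, 0, 0, 0, 0, 0, 0.5, 0, 0, 0, 0, 0, 0, 0.42, 0, 0, 0, 0, 0, 0, 0.4, 0, 0, 0, 0, 0, 0, 0.4, 0, 0, 0, 0, 0, 0, 0.4]' --force 20

```text
t: 4.25
eef_pos: [0.5672, -0.1137, 0.0164]
tool_rot: [-0.002, 0.993, 0.122, -0.0]
contact_force: [-0.6, -0.5, -0.0]
gripper_width: 0.403
grasp_force: 0.0
```

arm_command --commands '[0, 0, 0, 0, 0, 0, 0.38, 0, 0, 0, 0, 0, 0, 0.36, 0, 0, 0, 0, 0, 0, 0.34, 0, 0, 0, 0, 0, 0, 0.32, 0, 0, 0, 0, 0, 0, 0.32, 0, 0, 0, 0, 0, 0, 0.32]'

```text
t: 4.85
eef_pos: [0.5675, -0.1138, 0.0166]
tool_rot: [-0.002, 0.993, 0.122, 0.0]
contact_force: [-1.2, -0.2, 4.4]
gripper_width: 0.32
grasp_force: 3.4
```

arm_command --commands '[0, 0, 0, 0, 0, 0, 0.3, 0, 0, 0, 0, 0, 0, 0.3, 0, 0, -0.003, 0, 0, 0, 0.3, 0, 0, -0.008, 0, 0, 0, 0.3, 0, 0, -0.015, 0, 0, 0, 0.3, 0, 0, -0.022, 0, 0, 0, 0.3, 0, 0, -0.03, 0, 0, 0, 0.3, 0, 0, -0.03, 0, 0, 0, 0.3]'

```text
t: 5.65
eef_pos: [0.5682, -0.1139, 0.0478]
tool_rot: [-0.001, 0.993, 0.122, 0.001]
contact_force: [0.2, 0.1, 0.0]
gripper_width: 0.3
grasp_force: 3.1
```

```bash
python3 -c "
from h import *
shift([.5678,-.1135,.11],14);print(get_obs()['contact_force'])
c=read_camera('scene');i=cv2.resize(c['img'][190:290,220:390],None,fx=4.6,fy=4.6,interpolation=cv2.INTER_CUBIC);cv2.imwrite('pics/c.png',i[:,:,::-1])"
```

```text
t 5.65 pos [ 0.5682 -0.1139  0.0478] shift [-0.0002 -0.0007 -0.0622] turn [-0.15 -0.13 -0.01] w 0.2997291637723667 f 3.0896230414509773
[0.16631001 0.05519255 0.03913988]
```

View pics/c.png

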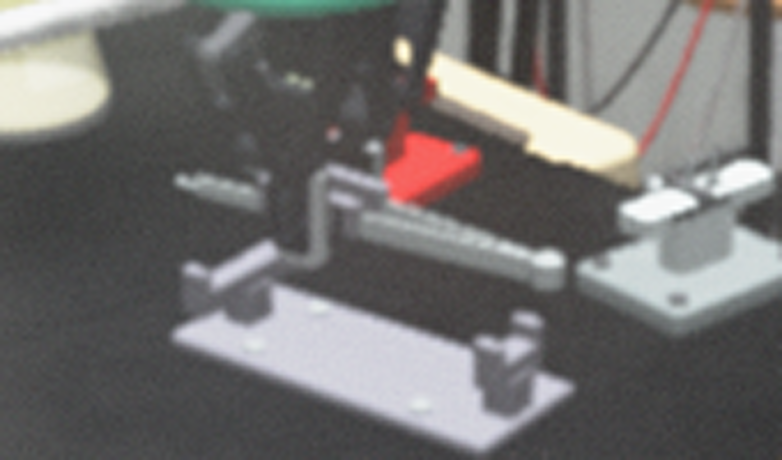

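The tweezers are lifted, level and clear of the rest, with the heel at crop (548,268). Next I'll carry them high toward the gauge.

arm_command --commands '[0, 0, -0.015, 0, 0, 0, 0.3, 0, 0, -0.035, 0, 0, 0, 0.3, 0, 0, -0.055, 0, 0, 0, 0.3, -0.01, 0.009, -0.07, 0, 0, 1, 0.3, -0.025, 0.022, -0.075, 0, 0, 3, 0.3, -0.04, 0.035, -0.075, 0, 0, 5, 0.3, -0.057, 0.049, -0.075, 0, 0, 7, 0.3, -0.075, 0.065, -0.075, 0, 0, 9, 0.3]'

```text
t: 6.5
eef_pos: [0.5077, -0.1971, 0.1201]
tool_rot: [-0.002, 0.999, 0.041, -0.001]
contact_force: [0.8, -0.2, -1.1]
gripper_width: 0.301
grasp_force: 3.1
```

```bash
python3 -c "
from h import *
shift([.461,-.266,.12],0);print(get_obs()['contact_force'])"
```

```text
t 6.5 pos [ 0.5077 -0.1971  0.1201] shift [-0.0522  0.0648 -0.    ] turn [-0.22  0.17  4.75] w 0.30138251171559977 f 3.0908644571900368
[ 0.78410406 -0.20457822 -1.12275119]
```

arm_command --commands '[-0.015, 0.018, 0, 0, 0, 1.5, 0.3, -0.03, 0.037, 0, 0, 0, 3, 0.3, -0.042, 0.053, 0, 0, 0, 4, 0.3, -0.05, 0.062, 0, 0, 0, 4.7, 0.3, -0.052, 0.065, 0, 0, 0, 4.7, 0.3, -0.052, 0.065, 0, 0, 0, 4.7, 0.3, -0.052, 0.065, 0, 0, 0, 4.7, 0.3]'

```text
t: 7.2
eef_pos: [0.4648, -0.2635, 0.1209]
tool_rot: [-0.002, 1.0, 0.003, -0.0]
contact_force: [0.5, 0.4, -0.2]
gripper_width: 0.302
grasp_force: 3.1
```

```bash
python3 -c "
from h import *
shift([.461,-.266,.09],0);print(get_obs()['contact_force'])
t=read_camera('top'); s=read_camera('scene')
a=cv2.resize(t['img'][190:260,370:440],(400,400),interpolation=cv2.INTER_CUBIC)
b=cv2.resize(s['img'][200:270,330:400],(400,400),interpolation=cv2.INTER_CUBIC)
cv2.imwrite('pics/d.png',np.hstack([a,b])[:,:,::-1])"
```

```text
t 7.2 pos [ 0.4648 -0.2635  0.1209] shift [-0.0038  0.0026  0.0309] turn [-0.23  0.02  0.38] w 0.3021951680790772 f 3.090529181063175
[ 0.50192637  0.39795873 -0.19704972]
```

View pics/d.png

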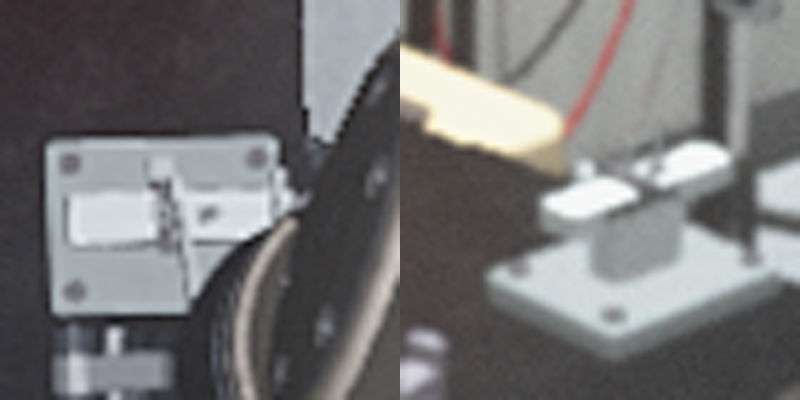

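In the top crop (left), the left blade crosses the carriage from (185,290) toward (165,190), and the right tip shows near (285,190). In the scene crop the tips are out of frame. I'll lower the tips to about 25 mm above the pins and measure there.

arm_command --commands '[-0.002, 0.001, 0.005, 0, 0, 0.2, 0.3, -0.003, 0.002, 0.015, 0, 0, 0.4, 0.3, -0.003, 0.002, 0.027, 0, 0, 0.4, 0.3, -0.003, 0.002, 0.038, 0, 0, 0.4, 0.3, -0.003, 0.002, 0.045, 0, 0, 0.4, 0.3, -0.003, 0.002, 0.047, 0, 0, 0.4, 0.3, -0.003, 0.002, 0.047, 0, 0, 0.4, 0.3, -0.003, 0.002, 0.047, 0, 0, 0.4, 0.3]'

```text
t: 8.1
eef_pos: [0.4613, -0.2665, 0.0741]
tool_rot: [-0.002, 1.0, -0.001, -0.0]
contact_force: [-0.3, 0.6, 0.4]
gripper_width: 0.297
grasp_force: 3.1
```

```bash
python3 -c "
from h import *
shift([.461,-.266,.07],0);print(get_obs()['contact_force'])
t=read_camera('top'); s=read_camera('scene')
cv2.imwrite('pics/t1.png',t['img'][:,:,::-1]);cv2.imwrite('pics/s1.png',s['img'][:,:,::-1])
for n,p in dict(pl=[.5222,-.2581,.06],pr=[.5205,-.2735,.06],tl=[.524,-.25,.09],tr=[.524,-.28,.09]).items(): print(n,proj(t,p)-[375,195],proj(s,p)-[345,195])
a=cv2.resize(t['img'][195:245,375:425],(400,400),interpolation=cv2.INTER_CUBIC)
b=cv2.resize(s['img'][195:245,345:395],(400,400),interpolation=cv2.INTER_CUBIC)
cv2.imwrite('pics/e.png',np.hstack([a,b])[:,:,::-1])"
```

```text
t 8.1 pos [ 0.4613 -0.2665  0.0741] shift [-0.0003 -0.0005  0.0041] turn [-0.18  0.02 -0.11] w 0.29740505521308125 f 3.0910205841064453
[-0.30606289  0.57562416  0.35806785]
pl [23.54159253 31.01775079] [23.65786298 28.25852339]
pr [31.84922946 31.72369667] [30.22685947 26.43936666]
tl [21.85926913 28.4194811 ] [20.45859418 13.72879382]
tr [38.55273162 28.00574944] [32.10923667  9.88181284]
```

View pics/e.png

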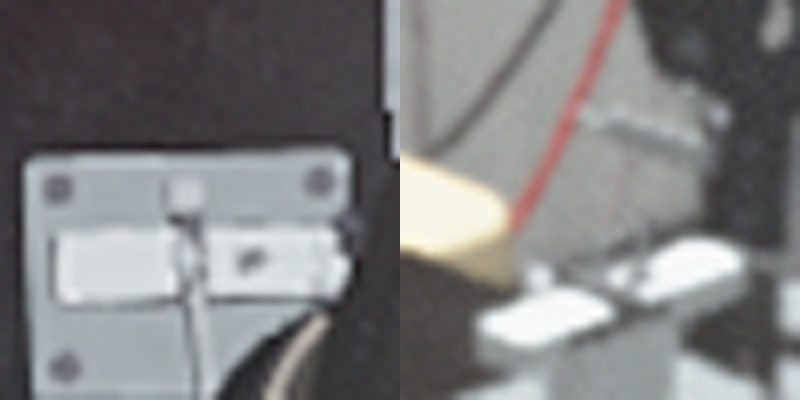

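In the top crop, the left blade ends near (185,220), just over the carriage at (187,250). The fixed pin is at (250,260), and the right blade is mostly hidden by the gripper. In the scene crop, the left tip is at (585,112) and a pin spike at (643,250). For finer values I'll compare against the starting frames numerically.

Run:
```python
from h import *
np.set_printoptions(linewidth=250)
g=lambda n:cv2.imread(f"pics/{n}.png",0).astype(int)
a,b=g("top0"),g("t1")
print("TOP0 rows221-233 cols 390-414");print(a[221:234,390:415])
print("T1 rows216-236 cols 390-420");print(b[216:237,390:420])
a,b=g("scene0"),g("s1")
print("SC0 rows218-234 cols 362-386");print(a[218:235,362:387])
print("S1 rows 198-216 cols 362-392");print(b[198:217,362:392])
```

```text
TOP0 rows221-233 cols 390-414
[[170 171 172 173 172 162 149 160 163 149 156 168 170 171 172 173 175 172 170 170 169 171 170 172 172]
 [166 168 170 169 170 164  99  85 112 110 148 166 168 166 159 154 155 155 166 174 173 174 165 157 161]
 [193 188 185 185 186 201 177 135 120 111 159 191 195 194 184 178 179 179 194 201 201 200 191 185 186]
 [221 216 213 214 214 228 218 172 125 108 172 216 224 223 224 225 226 226 224 222 221 222 222 224 224]
 [216 217 217 217 219 221 203 172 147 125 170 213 222 221 214 216 211 208 218 222 221 220 220 219 220]
 [215 215 215 215 217 220 202 180 155 152 167 208 219 219 197 177 151 159 196 214 217 216 215 217 215]
 [215 214 215 215 215 218 197 171 122 144 186 212 218 219 189 137 117 147 186 210 215 215 215 215 215]
 [217 217 216 217 216 221 205 180 143 140 161 209 222 222 193 149 166 183 211 220 219 219 219 219 218]
 [218 217 218 218 219 220 227 183 138 136 149 208 221 220 211 192 207 222 221 218 218 217 217 217 217]
 [218 218 219 220 219 223 231 178 104 110 158 216 226 225 225 227 227 224 224 223 223 223 225 226 226]
 [215 214 213 210 208 206 208 161 105 11
[... 6329 characters left out ...]
138 130 135 142 147 152 167 179 174 172 171 142  99  94  87  67  60  61  63  59  66]
 [161 155 139 136 151 155 160 158 153 146 137 130 132 132 134 141 149 150 167 175 158 113  92  75  65  66  69  67  64  59]
 [158 150 135 142 154 160 164 161 163 159 151 140 140 132 131 129 132 135 141 149 141 123  97  75  67  67  71  75  63  59]
 [151 143 134 150 160 158 161 161 165 165 160 151 150 145 142 141 137 131 136 130 129 116  91  75  60  65  73  65  62  64]
 [148 136 138 156 157 161 160 162 163 164 160 149 147 156 158 157 148 137 142 134 124 111  91  65  65  62  63  64  60  62]
 [137 136 149 154 157 158 156 162 161 161 157 150 152 159 164 163 159 154 150 139 117  96  83  66  61  62  63  63  64  57]]
```

Run:
```python
from h import *
np.set_printoptions(precision=4,suppress=True)
c=read_camera("top"); s=read_camera("scene")
o=get_obs()["eef_pos"];print(o)
def r(c,u,v):
    d=c["pose"][:3,:3]@np.linalg.inv(c["camera_matrix"])@np.array([u,v,1.]); return c["pose"][:3,3],d/np.linalg.norm(d)
o1,d1=r(c,398.2,224.8); o2,d2=r(s,367,208.7)
k=np.linalg.lstsq(np.c_[d1,-d2],o2-o1,rcond=None)[0]; print("tipL tri",o1+k[0]*d1,o2+k[1]*d2)
print("tipL@.0907",ray(c,398.2,224.8,.0907),"tipR",ray(c,415.3,225,.0907))
print("pinR",ray(c,406.7,225.8,.06),"pinL",ray(c,399.,225.8,.06),"dot/base",ray(c,405.2,228,.044))
print("scene proj pins",proj(s,ray(c,406.7,225.8,.06)),proj(s,ray(c,399.,225.8,.06)))
```

```text
[ 0.4613 -0.2665  0.0743]
tipL tri [ 0.5214 -0.2523  0.0903] [ 0.5219 -0.2518  0.0902]
tipL@.0907 [ 0.5214 -0.2522  0.0907] tipR [ 0.5203 -0.2828  0.0907]
pinR [ 0.5222 -0.2733  0.06  ] pinL [ 0.5226 -0.259   0.06  ] dot/base [ 0.5197 -0.2734  0.044 ]
scene proj pins [374.4724 221.1906] [368.8439 223.077 ]
```

arm_command --commands '[0, -0.0007, 0, 0, 0, 0, 0.29, 0, -0.0007, 0.002, 0, 0, 0, 0.28, 0, -0.0007, 0.004, 0, 0, 0, 0.27, 0, -0.0007, 0.006, 0, 0, 0, 0.26, 0, -0.0007, 0.008, 0, 0, 0, 0.25, 0, -0.0007, 0.01, 0, 0, 0, 0.24, 0, -0.0007, 0.01, 0, 0, 0, 0.23, 0, -0.0007, 0.01, 0, 0, 0, 0.22]'

```text
t: 9.1
eef_pos: [0.461, -0.2656, 0.0638]
tool_rot: [-0.002, 1.0, -0.001, -0.0]
contact_force: [-0.2, -0.7, -0.2]
gripper_width: 0.22
grasp_force: 7.6
```

arm_command --commands '[0, 0, 0, 0, 0, 0, 0.215, 0, 0, 0, 0, 0, 0, 0.21, 0, 0, 0, 0, 0, 0, 0.205, 0, 0, 0, 0, 0, 0, 0.2, 0, 0, 0, 0, 0, 0, 0.195, 0, 0, 0, 0, 0, 0, 0.19, 0, 0, 0, 0, 0, 0, 0.19]'

```text
t: 9.8
eef_pos: [0.4611, -0.2657, 0.0639]
tool_rot: [-0.002, 1.0, -0.001, -0.0]
contact_force: [-0.3, 0.5, -0.5]
gripper_width: 0.189
grasp_force: 9.5
```

Run:
```python
from h import *
np.set_printoptions(linewidth=250)
shift([.461,-.266,.0515],0)
m=lambda n:np.mean([read_camera(n)["img"].astype(float).mean(2) for _ in range(4)],0).round().astype(int)
b=m("top"); a=cv2.imread("pics/top0.png").astype(float).mean(2).round().astype(int)
print("top diff rows 219-236 cols 392-420"); print((b-a)[219:237,392:420])
b=m("scene"); print("scene rows 206-232 cols 360-388"); print(b[206:233,360:388])
```

```text
t 9.8 pos [ 0.4611 -0.2657  0.0639] shift [-0.0001  0.0004  0.0124] turn [-0.19  0.05 -0.11] w 0.18906002368688749 f 9.543834775686264
top diff rows 219-236 cols 392-420
[[   1    1    0    0   -1    1   -1    0   -1   -1    0   -1   -1    0    1    1    0    0    0    1    1   -2   -1    1    0   -2   -2   -1]
 [  -1    1    0   -1    0    0    0    0   -1    0    0    0   -1   -1    0   -1    0   -1   -1    0    0   -1    0    1    4    2    2   -7]
 [   0    0    1    1    0    0    1    1   -1    0    0    0    0    1    0    2    2   -1    0   -1    1    1    3   -3  -11    3   12   -3]
 [  -1    0    0   -1   -1   -1    0   -1    0    1   -1    1   -1    0    0   -1    1    0    0    0    1    7    5  -21  -67  -31  -26  -57]
 [   0    0    0    0   -1    0   -1   -1   -1   -1    0   -1    0   -1    1    0    0    1    0    2    4  -24  -67  -85 -116 -103 -111 -144]
 [   0   -1    0    0    0    0   -1   -2   -2    0   -1   -1    0    0    1    1    2   -8   -4    3    6  -30 -119 -153 -140 -143 -162 -178]
 [   0    1    0    0    0   -1   -1    4   26    8   -1    0    1   -1 
[... 4082 characters left out ...]
 146  77]
 [156 160 155 150 139 136 129 119 123 131 131 124 139 151 152 162 201 239 248 248 248 247 247 248 250 243 174  90]
 [164 188 200 179 133 122 134 134 140 144 149 176 204 193 172 181 224 246 248 247 247 247 247 248 247 231 167  92]
 [161 207 229 211 143 117 129 145 155 154 173 214 232 203 164 172 218 243 247 247 248 247 245 242 224 182 143  98]
 [152 199 221 210 163 148 141 144 150 153 161 195 212 189 180 209 233 243 246 245 241 230 206 188 171 153 142 120]
 [142 185 213 221 225 227 223 206 176 151 139 144 155 163 188 227 240 234 222 206 186 172 158 153 151 150 139 124]
 [194 227 235 243 247 248 248 246 236 214 174 130 117 127 144 181 194 167 152 159 155 154 151 148 142 129 116 100]]
```

arm_command --commands '[0, 0, 0.003, 0, 0, 0, 0.189, 0, 0, 0.006, 0, 0, 0, 0.187, 0, 0, 0.009, 0, 0, 0, 0.185, 0, 0, 0.011, 0, 0, 0, 0.185, 0, 0, 0.011, 0, 0, 0, 0.185, 0, 0, 0.011, 0, 0, 0, 0.185]'

```text
t: 10.8
eef_pos: [0.461, -0.2656, 0.0528]
tool_rot: [-0.002, 1.0, -0.001, -0.0]
contact_force: [-0.7, 0.4, -0.4]
gripper_width: 0.189
grasp_force: 9.8
```

Run:
```python
from h import *
shift([.461,-.266,.0515],0)
m=lambda n:np.mean([read_camera(n)["img"].astype(float) for _ in range(6)],0)
t=m("top"); s=m("scene"); np.savez("m.npz",t=t,s=s)
t0=cv2.imread("pics/top0.png")[:,:,::-1]; s0=cv2.imread("pics/scene0.png")[:,:,::-1]
R=lambda i,r,c:cv2.resize(np.clip(i[r:r+20,c:c+27],0,255).astype(np.uint8),(396,294),interpolation=cv2.INTER_CUBIC)
cv2.imwrite("pics/f.png",np.vstack([np.hstack([R(t,217,392),R(s,213,360)]),np.hstack([R(t0,217,392),R(s0,213,360)])])[:,:,::-1])
```

```text
t 10.8 pos [ 0.461  -0.2656  0.0528] shift [-0.      0.0004  0.0013] turn [-0.2   0.05 -0.11] w 0.18863494531035743 f 9.849949479103088
```

View pics/f.png

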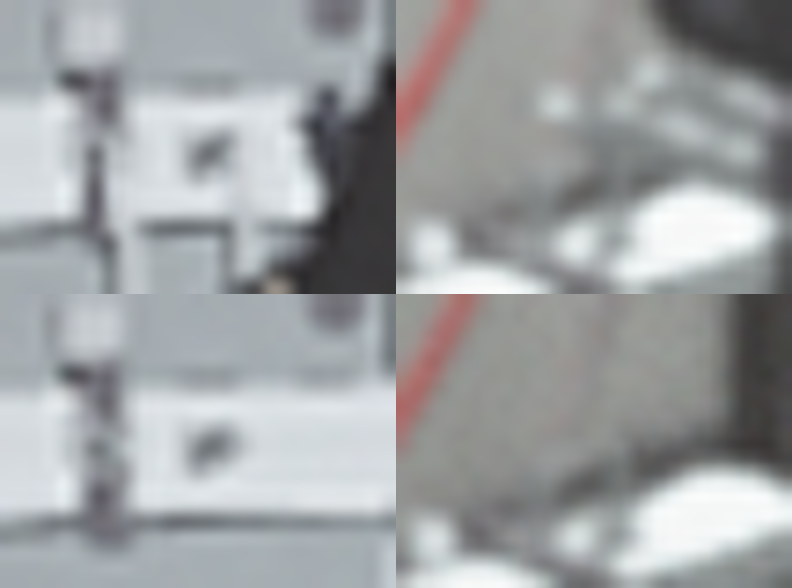

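The top-left panel shows the left blade at x≈125, over the carriage at x≈104. The right blade is a pale strip at x≈240, close to the fixed pin at x≈213. In the scene panel (top right) the tips are at (555,103) and (650,75), with the fixed pin's top near (622,150). I'll work out the offsets from these.

Run:
```python
from h import *
np.set_printoptions(linewidth=220,precision=4,suppress=True)
z=np.load("m.npz"); t=z["t"].mean(2); a=cv2.imread("pics/top0.png").astype(float).mean(2)
print("diff rows 222-235 cols 395-415"); print((t-a)[222:236,395:416].round().astype(int))
print((t)[224:236,395:416].round().astype(int))
print("scene rows 214-224 cols 366-386");print(z["s"].mean(2)[214:225,366:386].round().astype(int))
c=read_camera("top"); s=read_camera("scene")
for n,u,v in(("L",370.3,219.5),("R",376.8,217.6)):
    p=ray(s,u,v,.0695); print(n,"scene",p,"-> top",proj(c,p))
for n,p in(("pinR",ray(c,406.8,226.4,.06)),("pinL",ray(c,399.4,226.4,.06)),("pinR scene",ray(s,374.9,222.2,.06))): print(n,p,"scene",proj(s,p))
```

```text
diff rows 222-235 cols 395-415
[[   0   -2   -2    0   -1    0    1   -1    1   -1    0    0   -1    1    0    0    1    5    2   -8    6]
 [   0    0    0    0   -1    0   -1    0    0    0    0    0   -1   -1    0    1    7   -8  -54  -98  -38]
 [  -1    0    0   -1   -3   -2    1    0    0    0    0    1    0    0    1    3   -6  -49 -108 -135  -94]
 [   0    0   -1   -2    7    2    0    0   -1    1   -1    0   -5   -5   -1    3  -14  -84 -154 -132 -138]
 [  -1    0    0   -4   18    8   -2    0    0    0   -1    0   -7    4    2    1   12  -32 -134 -144 -142]
 [   0    1    0  -10   34    8   -4   -2    0   -1   -1   -1   15   19    6    1    9  -27 -118 -149 -149]
 [   0    1   -2  -24   42   35    1   -2    0    0    0    1   -5   -9   -3    1    5   -9  -83 -155 -153]
 [   0    1   -1  -35   56   62    7   -2    0    0    1    1  -15  -14   -2    1    3   14  -33 -135 -156]
 [  -1    0   -1  -10   75   54    3   -3   -1    0    0    1  -14  -21   -7   -1    2   13  -28 -135 -176]
 [   0    0   -3   -7   60   52   10   -4   -1   -1    0    1  -12   -8   -3   -1    5   11  -43 
[... 2027 characters left out ...]
5 153 167 196 196 167 152 168 180 169 158 162 162 147 138 142 154 165 167]
 [156 156 156 159 162 159 150 142 144 148 152 164 180 188 178 159 145 142 140 136]
 [155 154 156 155 154 149 138 130 129 131 133 141 156 175 180 171 168 171 153 114]
 [154 153 154 157 158 155 146 130 123 132 130 130 132 140 145 151 168 181 163 114]
 [152 152 151 156 160 154 144 125 121 128 119 118 119 130 138 136 140 146 134 103]]
L scene [ 0.517  -0.2565  0.0695] -> top [398.6854 228.3171]
R scene [ 0.5158 -0.2721  0.0695] -> top [407.1731 228.7829]
pinR [ 0.5211 -0.2734  0.06  ] scene [374.9645 221.3514]
pinL [ 0.5214 -0.2597  0.06  ] scene [369.5573 223.1661]
pinR scene [ 0.5184 -0.2704  0.06  ] scene [374.9 222.2]
```

arm_command --commands '[0, 0, 0, 0, 0, 0, 0.183, 0, 0, 0, 0, 0, 0, 0.181, 0, 0, 0, 0, 0, 0, 0.179, 0, 0, 0, 0, 0, 0, 0.177, 0, 0, 0, 0, 0, 0, 0.177, 0, 0, 0, 0, 0, 0, 0.177, 0, 0, 0, 0, 0, 0, 0.177, 0, 0, 0, 0, 0, 0, 0.177]'

```text
t: 12.3
eef_pos: [0.461, -0.2656, 0.0529]
tool_rot: [-0.002, 1.0, -0.001, -0.0]
contact_force: [0.2, 0.5, -0.9]
gripper_width: 0.181
grasp_force: 10.3
```

Run:
```python
from h import *
np.set_printoptions(linewidth=220,precision=4,suppress=True)
shift([.461,-.266,.0515],0)
m=lambda n:np.mean([read_camera(n)["img"].astype(float).mean(2) for _ in range(6)],0)
a=cv2.imread("pics/top0.png").astype(float).mean(2);t=m("top");s=m("scene")
print((t-a)[223:233,395:412].round().astype(int));print(s[214:226,366:382].round().astype(int))
# expected pixels of points 8 mm over the pins, blob 1.5 mm behind the tip
c=read_camera("top");k=read_camera("scene")
for p in([.5198,-.2597,.0685],[.5198,-.2734,.0685]): print(proj(c,p),proj(k,p))
shift([.461,-.266,.0515],0)
```

```text
t 12.3 pos [ 0.461  -0.2656  0.0529] shift [0.     0.0004 0.0014] turn [-0.19  0.05 -0.11] w 0.18138245522719207 f 10.335830301046371
[[  0   0   0   0  -1   0  -1   0   0   0   0  -1  -1   0   1   1   6]
 [ -1   0   0   0  -1   0   1   0  -1   0   0   1   0   0   1   3  -6]
 [  0   0  -1  -2  -8  -4   0   0   0   1  -1  -1  -1  -9  -5   3 -14]
 [  0   0   0  -3  11  10  -1  -1   0   1  -1  -2  14  -3  -5   2  12]
 [  0   1  -1  -7  49  34   4  -2  -1  -1  -2  -4  44  25   3   2   9]
 [  0   1  -2  -8  60  60  10  -3   0  -1  -1  -1  20  -1  -5   1   5]
 [  0   0  -2  -8  56  59   7  -3  -1   0   1   0  -6 -12  -4   1   3]
 [ -1  -1  -1  -7  48  38   1  -4  -1   0   1  -6 -15 -16  -4   0   2]
 [  0   0  -3  -3  25  35  12  -1  -2   0   1 -17 -31  -5   2   0   5]
 [  1   0  -1  -1 -21  55  52   9  -2  -1   1  -8   2  50  30   3  -5]]
[[158 160 162 162 163 163 161 155 152 155 156 131  86  63  64  71]
 [159 161 161 161 162 162 159 150 149 158 160 145 111  78  70  64]
 [157 159 159 159 161 163 158 150 153 164 167 160 138 118 108  85]
 [158 158 159 160 160 160 154 153 162 180 187 171 154 160 163 134]
 [157 158 157 160 165 168 156 148 167 190 194 171 156 172 181 171]
 [156 155 152 160 183 191 169 151 168 185 175 155 152 155 155 161]
 [157 155 149 158 186 195 177 162 170 180 171 164 169 162 147 143]
 [155 155 155 154 158 159 159 156 146 146 151 167 182 177 162 158]
 [155 155 156 155 153 149 145 139 129 130 135 141 148 152 159 172]
 [153 155 155 156 158 156 152 137 124 130 130 130 129 132 138 152]
 [153 151 153 155 160 153 146 128 118 128 118 117 119 129 139 141]
 [150 149 144 145 149 132 113 104 113 122 109 115 137 169 192 181]]
[400.2508 226.8247] [370.4147 219.1326]
[407.6842 226.6394] [375.6822 217.2951]
t 13.0 pos [ 0.461  -0.2656  0.0529] shift [-0.      0.0004  0.0014] turn [-0.2   0.05 -0.11] w 0.1769543468752267 f 10.335712283849716
```

arm_command --commands '[0, 0.0002, 0, 0, 0, 0, 0.177, 0, 0.0004, 0, 0, 0, 0, 0.177, 0, 0.0004, 0, 0, 0, 0, 0.177, 0, 0.0004, 0, 0, 0, 0, 0.177, 0, 0.0004, 0, 0, 0, 0, 0.177, 0, 0.0004, 0, 0, 0, 0, 0.177, 0, 0.0004, 0, 0, 0, 0, 0.177, 0, 0.0004, 0, 0, 0, 0, 0.177]'

```text
t: 13.8
eef_pos: [0.4611, -0.266, 0.0529]
tool_rot: [-0.002, 1.0, -0.001, -0.0]
contact_force: [0.4, -0.5, -0.3]
gripper_width: 0.183
grasp_force: 10.3
```

arm_command --commands '[0, 0, 0, 0, 0, 0, 0.177, 0, 0, 0, 0, 0, 0, 0.177, 0, 0, 0, 0, 0, 0, 0.177, 0, 0, 0, 0, 0, 0, 0.177, 0, 0, 0, 0, 0, 0, 0.177, 0, 0, 0, 0, 0, 0, 0.177, 0, 0, 0, 0, 0, 0, 0.177, 0, 0, 0, 0, 0, 0, 0.177]'

```text
t: 14.6
eef_pos: [0.461, -0.266, 0.0529]
tool_rot: [-0.002, 1.0, -0.001, -0.0]
contact_force: [0.3, 0.2, -0.2]
gripper_width: 0.18
grasp_force: 10.3
```

arm_command --commands '[0, 0, 0, 0, 0, 0, 0.177, 0, 0, 0, 0, 0, 0, 0.177, 0, 0, 0, 0, 0, 0, 0.177, 0, 0, 0, 0, 0, 0, 0.177, 0, 0, 0, 0, 0, 0, 0.177, 0, 0, 0, 0, 0, 0, 0.177, 0, 0, 0, 0, 0, 0, 0.177, 0, 0, 0, 0, 0, 0, 0.177]'

```text
t: 15.4
eef_pos: [0.4611, -0.266, 0.0529]
tool_rot: [-0.002, 1.0, -0.001, -0.0]
contact_force: [0.6, -0.1, -0.5]
gripper_width: 0.183
grasp_force: 10.3
```

```bash
python3 -c "
from h import *
shift([.461,-.266,.0515],0);print(hand_in())"
```

```text
t 15.4 pos [ 0.4611 -0.266   0.0529] shift [-0.0001  0.      0.0014] turn [-0.19  0.05 -0.11] w 0.18273220748566502 f 10.335495918989182
the job is handed in; nothing more can be done
None
```

I handed the job in at 15.4 s with the tweezers still gripped, each tip about 8 mm above its own pin by the camera estimates and the gap (about 13.5 mm) held for over 2 s; no verdict came back, and the sideways fit is only good to about 1 mm.

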